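# Stack the storage pots on their stand

### The job

Build the pot tower on the round wooden stand: the largest terracotta pot in the stand first, then the middle one on it, then the smallest, and last the wooden lid, each foot fully home in the one below. Keep the pots and the lid upright and set each one down and let go of it before you fetch the next, rather than dropping it; leave the timer, the tin, the cup and the tea light where they stand.

Things in the scene. Friction and masses are not known exactly. Their poses are not given: they have to be found in the camera images.
- stand: low round wooden stand, fixed to the worktop, 88 mm in diameter and 16 mm high, with a round well in its top 63 mm wide and 10 mm deep, which takes the big pot's foot. Origin at the centre of the underside, on the worktop; z up. (Wall cupboards hang over the back of the worktop, from 0.5 m up and x = 0.6 m back: keep tall lifts in front of them.)
- big_pot: largest round open terracotta pot, 68 mm wide, 58 mm tall, mouth 57 mm wide, wall 5.5 mm thick. Lowest 8 mm: a foot 58 mm wide; above it a flat shoulder, then the straight wall; grip across it, tips over 10 mm above the underside. Seated, the foot is 8 mm deep in the stand's well (2.5 mm play each side), origin 8 mm over that of the one below. Loose; origin at centre of underside, z up.
- middle_pot: middle-sized round open terracotta pot, 61 mm wide, 50 mm tall, mouth 50 mm wide, wall 5.5 mm thick. Lowest 8 mm: a foot 52 mm wide; above it a flat shoulder, then the straight wall; grip across it, tips over 10 mm above the underside. Seated, the foot is 8 mm deep in the big pot's mouth (2.5 mm play each side), origin 50 mm over that of the one below. Loose; origin at centre of underside, z up.
- small_pot: smallest round open terracotta pot, 54 mm wide, 44 mm tall, mouth 43 mm wide, wall 5.5 mm thick. Lowest 8 mm: a foot 45 mm wide; above it a flat shoulder, then the straight wall; grip across it, tips over 10 mm above the underside. Seated, the foot is 8 mm deep in the middle pot's mouth (2.5 mm play each side), origin 42 mm over that of the one below. Loose; origin at centre of underside, z up.
- lid: round wooden lid: disc 48 mm wide, 6 mm thick, on a foot 38 mm wide, 7 mm high, with an upright round knob 22 mm wide, 13 to 37 mm above the underside: grip it by the knob. Stands loose on its foot; origin at centre of the foot's underside, z up. Seated, the foot is 7 mm deep in the small pot's mouth (2.5 mm play all round), origin 37 mm above the small pot's origin.
- egg_timer: bystander: cream egg-shaped kitchen timer, 62 mm wide and 62 mm tall, loose. Origin at the centre of its underside, z up.
- tomato_tin: bystander: food tin with a printed label, 57 mm in diameter, 72 mm tall, loose. Origin at the centre of its underside, z up.
- espresso_cup: bystander: small white cup with a handle, 59 x 88 mm, 55 mm tall, loose, at the front edge of the worktop. Origin at the middle of its outline with the handle, on the underside; the handle points to its own -y; z up.
- tea_light: bystander: tea light candle in a metal shell, 38 mm in diameter, 16 mm tall, loose, at the front edge of the worktop. Origin at the centre of its underside, z up.
Mind the look-alikes: they are no part of the job. Leave any blue or red look-alike of the small_pot alone.

How it is judged:
On the way, in this order (a step that is already met when the one before it is completed fails the run):
1. big pot on the stand, seated and let go (horizontal distance between big_pot and stand below 0.006 m and z of big_pot in the frame of stand between 0.004 and 0.011 m and angle between big_pot's own z axis and vertical below 0.06 rad and contact force between the fingers and big_pot below 0.2 N and linear speed of big_pot below 0.03 m/s), for 0.2 s.
2. middle pot on the big pot, seated and let go (horizontal distance between middle_pot and big_pot below 0.006 m and z of middle_pot in the frame of big_pot between 0.046 and 0.053 m and angle between middle_pot's own z axis and vertical below 0.06 rad and contact force between the fingers and middle_pot below 0.2 N and linear speed of middle_pot below 0.03 m/s), for 0.2 s.
3. small pot on the middle pot, seated and let go (horizontal distance between small_pot and middle_pot below 0.006 m and z of small_pot in the frame of middle_pot between 0.038 and 0.045 m and angle between small_pot's own z axis and vertical below 0.06 rad and contact force between the fingers and small_pot below 0.2 N and linear speed of small_pot below 0.03 m/s), for 0.2 s.
4. lid on the small pot, seated and let go (horizontal distance between lid and small_pot below 0.006 m and z of lid in the frame of small_pot between 0.033 and 0.04 m and angle between lid's own z axis and vertical below 0.06 rad and contact force between the fingers and lid below 0.2 N and linear speed of lid below 0.03 m/s), for 0.2 s.
At the end, for the whole second after the job is handed in: From the stand up: big pot, middle pot, small pot, lid, each within 6 mm of the axis of the one below, at its seated height (within -4 and +3 mm), within 0.06 rad of upright, at rest; the timer, tin, cup and tea light within 25 mm of where they stood (horizontal distance between big_pot and stand below 0.006 m and z of big_pot in the frame of stand between 0.004 and 0.011 m and angle between each of big_pot, middle_pot, small_pot, lid's own z axis and vertical below 0.06 rad and linear speed of each of big_pot, middle_pot, small_pot, lid below 0.03 m/s and horizontal distance between middle_pot and big_pot below 0.006 m and z of middle_pot in the frame of big_pot between 0.046 and 0.053 m and horizontal distance between small_pot and middle_pot below 0.006 m and z of small_pot in the frame of middle_pot between 0.038 and 0.045 m and horizontal distance between lid and small_pot below 0.006 m and z of lid in the frame of small_pot between 0.033 and 0.04 m and distance of each of egg_timer, tomato_tin, espresso_cup, tea_light from where it was at the start of the episode below 0.025 m); the robot touches nothing.
It fails at once if a pot or the lid is tipped by more than 0.6 rad (angle between any of big_pot, middle_pot, small_pot, lid's own z axis and vertical above 0.6 rad).
It fails at once if a pot or the lid is dropped (moves faster than 0.6 m/s, as after a fall of about 2 cm, out of the fingers) ((linear speed of big_pot above 0.6 m/s and contact force between the fingers and big_pot below 0.1 N) or (linear speed of middle_pot above 0.6 m/s and contact force between the fingers and middle_pot below 0.1 N) or (linear speed of small_pot above 0.6 m/s and contact force between the fingers and small_pot below 0.1 N) or (linear speed of lid above 0.6 m/s and contact force between the fingers and lid below 0.1 N)).
It fails at once if the timer, tin, cup or tea light is shifted by more than 25 mm or tipped over (distance of any of egg_timer, tomato_tin, espresso_cup, tea_light from where it was at the start of the episode above 0.025 m or angle between any of egg_timer, tomato_tin, espresso_cup, tea_light's own z axis and vertical above 0.6 rad).
It also fails if it takes over 109 s, if anything falls off the work surface, if the arm or the gripper's body presses on something with over 40 N, if the wrist force passes 120 N, or if a joint passes its speed limit or range.

### The arm

A 6-joint arm with a two-finger parallel gripper is mounted at the origin on a cart in front of the work surface, level with it; the furniture and walls round the work are solid. World frame = base frame: x ahead of the robot, y to its left, z up, the work surface at z = 0. Lengths are in m, angles in rad, forces in N, time in s.
With the tool pointing down it reaches from about 0.25 to 0.775 m from the base axis. Payload 4 kg.
Tool frame: the origin (TCP) lies at the very end of the fingers, on their centre line; the grasp point (between the pads) lies 19 mm behind it; z points along the fingers, y is the line along which they close (so a half turn about z gives the same grasp; the last joint's range is limited). The gripper opens to 94 mm and grips with 3 to 60 N. Pads are 16 mm wide; open, the fingers measure 119 mm over their backs; the gripper's body (75 mm by 177 mm) begins 78 mm behind the grasp point.
Start: joints at [-1.258, 0.087, 1.371, -0, 1.684, -0.103], TCP at [0.222, -0.503, 0.206] pointing down, gripper open.
Joint ranges: [-3.1, 3.1], [-0.76, 2.03], [0.27, 2.55], [-1.08, 4.22], [0.17, 2.65], [-2.57, 2.57]. Speed limits (rad/s): [2.79, 2.79, 3.14, 3.14, 3.14, 3.14].

### API

Orientations are given as [roll, pitch, yaw] about the fixed x, y, z axes, in that order (R = Rz(yaw) Ry(pitch) Rx(roll)).
In Python, from bench import robot, vision gives the robot as it stands.
- The arm moves only by the shell command python3 -m crank 'ROWS'. ROWS is JSON, a list of rows, each a list of 3 entries, a list of its own where there are three numbers: the closure, from 0 (fully open) to 1 (shut), then the shift along the tool's x, y, z in m, then the turn, a rotation vector about the tool's x, y, z in degrees. A call has 1 to 8 rows; each row shifts and turns the commanded pose from where the row before left it, along the tool's axes as they then stand; what a row does not reach is not made up. A row lasts 1/10 s, in which the tool goes at most 50 mm and 8.59 degrees, less where a joint would pass 70% of its speed; a pose out of reach is approached as far as the arm can. A call with a gripper value outside its range is refused whole. The fingers move at their own pace and stop on an object; the grip force is fixed at half the most. Time passes only in rows, so rows that do not move let the fingers close. It gives the time, the measured TCP pose, the force, the opening and the grip force at its end, in the units of the state.
- robot.get_obs(): the state, without advancing time (a new reading comes with each control period).
- vision.snapshot(name): name is "scene" or "top" or "wrist"; returns a dict with "color" (480x640x3 uint8, red, green, blue), "z_map" (480x640 float32, m along the optical axis (not along the pixel's ray), 0 where there is no reading), "fx", "fy", "cx", "cy" (pixels), "R" (3x3) and "t" (3): a world point X has camera coordinates R X + t. Camera axes: x right, y down, z forward; pixel columns grow to the right and rows downward; lengths in m; the calibration is good to about 2 mm. A picture is of the moment at which its call begins.
- robot.close_job(): hands the job in; it is judged then, once.
The state is a dict: "time": time; "joint_positions": joint angles; "qvel": joint speeds; "joint_torque": joint torques, N m; "tool_pos": TCP position; "ee_rot": TCP orientation; "wrist_force": force on the tool from outside, world axes, zero at the start; "wrist_torque": the same for the moment, N m; "width": finger opening in m; "finger_force": force on a finger pad.
Only numpy, scipy, OpenCV 4.12 (cv2) and the standard library are available. Lean on these libraries where they do the work, as an engineer would, in place of code of your own. Each camera call takes 0.05 s, during which the arm holds its last target. There are 200 camera calls.

## Working session

There is one attempt and no reset: what is moved stays moved. The work goes in short steps, Python scripts to look and compute and a shell command to move; the robot and the scene stay as the last step left them, time stands still between calls to the robot, and variables do not carry over. Pictures are saved under pics/ and viewed, at most 14 in all, crops included, and the job is handed in when it is done.

```bash
ls; mkdir -p pics; python3 - <<'E'
from bench import robot, vision
import cv2, numpy as np
ims=[]
for n in ["scene","top"]:
    s=vision.snapshot(n); np.save(f"pics/{n}.npy",s,allow_pickle=True)
    cv2.imwrite(f"pics/{n}0.png",s["color"][:,:,::-1]); print(n,s["fx"],s["cx"],s["cy"],s["R"],s["t"])
print(robot.get_obs())
E
```

```text
pics
scene 602.023445645837 313.00191134984027 235.54223874590224 [[-0.99988304  0.01386803 -0.00644854]
 [ 0.01133402  0.38880553 -0.92125013]
 [-0.0102687  -0.92121547 -0.38891723]] [0.42239676 0.12887823 1.21989221]
top 606.5119196928811 326.3921714706499 243.1845227313851 [[ 0.0171698  -0.99976996 -0.01285387]
 [-0.99024227 -0.01522521 -0.13852231]
 [ 0.13829474  0.01510684 -0.99027589]] [-0.2122267   0.43737789  1.19072147]
{'time': 0.1, 'joint_positions': array([-1.25809080e+00,  8.79081334e-02,  1.37209134e+00, -1.60705718e-05,
        1.68362964e+00, -1.03080406e-01]), 'qvel': array([-0.00065768, -0.0006719 , -0.00338444, -0.00028757,  0.00063105,
       -0.00059386]), 'joint_torque': array([ 2.11529179e-03, -3.41252160e+01, -3.03302586e+01,  7.19554257e-02,
        3.04228789e-02, -1.01752266e-04]), 'tool_pos': array([ 0.22199515, -0.50265899,  0.20441245]), 'ee_rot': array([-3.13956536e+00, -1.93659655e-04,  4.15783942e-01]), 'wrist_force': array([-0.05725994,  0.4747448 ,  0.45736437]), 'wrist_torque': array([-0.02300472,  0.00370646, -0.01974372]), 'finger_force': 0.0, 'width': 0.09374959207514709}
```

View pics/top0.png

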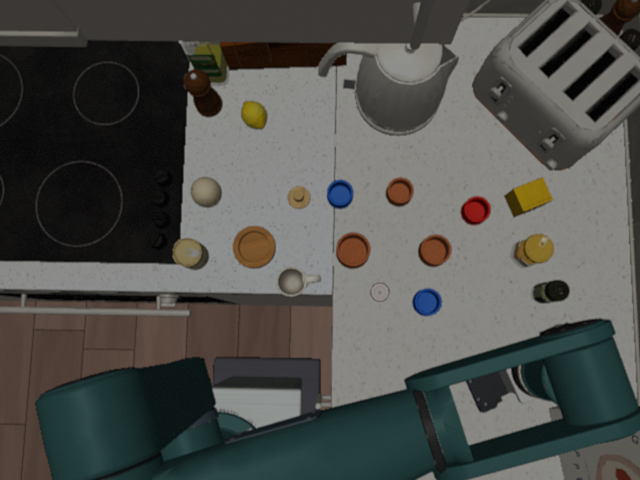

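View pics/scene0.png

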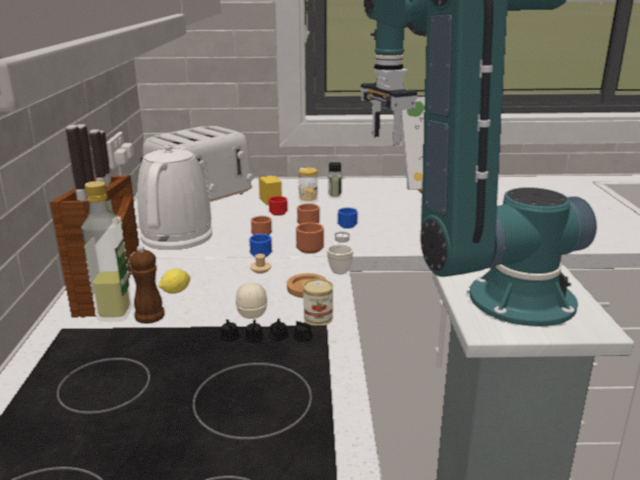

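The top view shows the stand at (254,247), lid (299,197), big pot (353,250), middle (435,250) and small (400,191). The look-alikes are blue at (340,194) and (427,301) and red at (476,210). The bystanders are the egg timer (206,191), tin (190,253), cup (292,282) and tea light (380,292).

```bash
cat > h.py <<'E'
import numpy as np, cv2
def world(s):
    z=s["z_map"]; v,u=np.mgrid[:z.shape[0],:z.shape[1]]
    c=np.stack([(u-s["cx"])/s["fx"]*z,(v-s["cy"])/s["fy"]*z,z],-1)
    W=(c-s["t"])@s["R"]; W[z==0]=np.nan; return W
def ray(s,uv,h):
    "pixel(s) onto plane z=h"
    uv=np.atleast_2d(uv).astype(float)
    d=np.c_[(uv[:,0]-s["cx"])/s["fx"],(uv[:,1]-s["cy"])/s["fy"],np.ones(len(uv))]@s["R"]
    o=-s["R"].T@s["t"]; return (o+d*((h-o[2])/d[:,2])[:,None])[:,:2]
def proj(s,X):
    c=s["R"]@np.asarray(X,float)+s["t"]; return s["fx"]*c[0]/c[2]+s["cx"],s["fy"]*c[1]/c[2]+s["cy"]
def disc(W,seed,lo,hi,r=0.06):
    "points in height band near seed xy -> enclosing circle centre, dia, median z"
    m=(np.hypot(W[...,0]-seed[0],W[...,1]-seed[1])<r)&(W[...,2]>lo)&(W[...,2]<hi)
    m=cv2.morphologyEx(m.astype(np.uint8),cv2.MORPH_OPEN,np.ones((2,2),np.uint8))
    n,l,st,_=cv2.connectedComponentsWithStats(m)
    if n<2: return None
    P=W[l==1+np.argmax(st[1:,4])]
    c,R=cv2.minEnclosingCircle(P[:,:2].astype(np.float32)); return np.round([*c,2*R,np.median(P[:,2])],4),np.round([(P[:,:2].min(0)+P[:,:2].max(0))/2],4)
E
python3 - <<'E'
from h import *
s=np.load("pics/top.npy",allow_pickle=True).item(); W=world(s)
T=dict(stand=(254,247,.016),lid=(299,197,.037),big=(353,250,.058),mid=(435,250,.05),small=(400,191,.044),blue1=(340,194,.044),blue2=(427,301,.044),red=(476,210,.044),egg=(206,191,.062),tin=(190,253,.072),cup=(292,282,.055),tea=(380,292,.016))
hsv=cv2.cvtColor(s["color"],cv2.COLOR_RGB2HSV)
for k,(u,v,h) in T.items():
    g=ray(s,(u,v),h)[0]
    print(k,g.round(3),hsv[v,u],np.round(W[v,u],3),disc(W,g,h-.008,h+.01,.05))
E
```

```text
stand [ 0.432 -0.058] [ 16 164 120] [ 0.434 -0.056  0.005] (array([ 0.4319, -0.0585,  0.0877,     nan]), array([[nan, nan]]))
lid [ 0.533 -0.148] [ 19 113 133] [ 0.532 -0.148  0.04 ] (array([ 0.536 , -0.1485,  0.0215,     nan]), array([[nan, nan]]))
big [ 0.424 -0.258] [ 11 176 116] [ 0.43  -0.259  0.012] (array([ 0.4274, -0.2624,  0.0754,     nan]), array([[nan, nan]]))
mid [ 0.428 -0.419] [ 11 173 118] [ 0.433 -0.426  0.008] (array([ 0.4314, -0.4275,  0.0733,     nan]), array([[nan, nan]]))
small [ 0.547 -0.351] [ 11 171 119] [ 0.553 -0.354  0.015] (array([ 0.5501, -0.357 ,  0.0642,     nan]), array([[nan, nan]]))
blue1 [ 0.539 -0.231] [109 188 134] [ 0.546 -0.231  0.013] (array([ 0.5451, -0.2338,  0.0617,     nan]), array([[nan, nan]]))
blue2 [ 0.328 -0.404] [109 184 133] [ 0.329 -0.409  0.014] (array([ 0.326 , -0.4104,  0.0633,  0.0417]), array([[ 0.3242, -0.4106]]))
red [ 0.51  -0.503] [  1 212 137] [ 0.517 -0.51   0.011] (array([ 0.5156, -0.512 ,  0.0683,     nan]), array([[nan, nan]]))
egg [0.537 0.035] [ 22  57 142] [0.537 0.036 0.06 ] (array([0.54  , 0.0401, 0.0471,    nan]), array([[nan, nan]]))
tin [0.411 0.059] [ 22  91 129] [0.412 0.059 0.071] (array([0.4095, 0.0683, 0.0663,    nan]), array([[nan, nan]]))
cup [ 0.36 -0.14] [ 21  26 137] [ 0.363 -0.136  0.009] (array([ 0.3559, -0.1502,  0.0839,  0.0507]), array([[ 0.3597, -0.1502]]))
tea [ 0.345 -0.314] [  9  15 120] [ 0.346 -0.315  0.007] (array([ 0.3428, -0.3227,  0.0323,  0.0093]), array([[ 0.3428, -0.3262]]))
```

```bash
python3 -m crank '[[0,[0,0,0],[0,0,7.94]],[0,[0,0,0],[0,0,7.94]],[0,[0,0,0],[0,0,7.94]],[0,[0,0,0],[0,0,0]]]'
python3 -m crank '[[0,[0.034,-0.0405,-0.0075],[0,0,0]],[0,[0.034,-0.0405,-0.0075],[0,0,0]],[0,[0.034,-0.0405,-0.0075],[0,0,0]],[0,[0.034,-0.0405,-0.0075],[0,0,0]],[0,[0.034,-0.0405,-0.0075],[0,0,0]],[0,[0.034,-0.0405,-0.0075],[0,0,0]],[0,[0,0,0],[0,0,0]],[0,[0,0,0],[0,0,0]]]'
python3 - <<'E'
from bench import robot, vision
from h import *
for n in ["wrist","top"]:
    s=vision.snapshot(n); np.save(f"pics/{n}1.npy",s,allow_pickle=True); cv2.imwrite(f"pics/{n}1.png",s["color"][:,:,::-1])
    print(n,proj(s,[.426,-.26,.058]),-s["R"].T@s["t"],s["R"][2])
o=robot.get_obs(); print(o["tool_pos"],o["ee_rot"],o["joint_positions"])
E
```

```text
time: 0.5
tool_pos: [0.222, -0.5029, 0.2049]
ee_rot: [-3.141, 0.0, 0.0]
wrist_force: [-0.1, -0.3, -0.5]
width: 0.0934
finger_force: 0.0
time: 1.3
tool_pos: [0.4136, -0.2748, 0.2476]
ee_rot: [3.141, 0.0, 0.005]
wrist_force: [0.1, 0.3, 0.4]
width: 0.094
finger_force: 0.0
wrist (np.float64(303.97331954363483), np.float64(209.57677392082093)) [ 0.48586287 -0.27445544  0.42713956] [-0.24615666 -0.00132484 -0.96922915]
top (np.float64(354.09869118338804), np.float64(249.03334106757143)) [ 0.27208344 -0.22350675  1.23700143] [ 0.13829474  0.01510684 -0.99027589]
[ 0.41244106 -0.27625043  0.24708085] [-3.14155435e+00  1.09452713e-03  3.90530627e-04] [-7.03948603e-01 -3.63795803e-02  1.41539318e+00 -6.92357109e-04
  1.76343788e+00  8.66324952e-01]
```

View pics/wrist1.png

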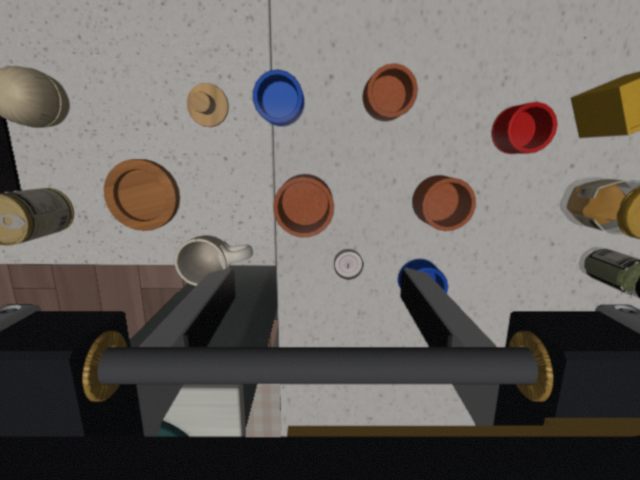

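The wrist view shows all of it: big pot (304,206), middle (446,203), small (390,91), lid (207,104), stand (141,195). I'll fit rims from the far-side edges in both views.

```bash
cat >> h.py <<'E'
from scipy.optimize import least_squares
def mask(s,wood=False):
    h=cv2.cvtColor(cv2.GaussianBlur(s["color"],(3,3),0),cv2.COLOR_RGB2HSV)
    m=cv2.inRange(h,(12,70,40),(24,255,255)) if wood else cv2.inRange(h,(3,110,30),(15,255,255))
    return cv2.morphologyEx(m,cv2.MORPH_CLOSE,np.ones((5,5)))
def rim(s,seed,h,r,wood=False,rad=1.6):
    "far-side outline of the colour blob round seed, on plane z=h, circle of radius r -> centre, free radius, rms"
    m=mask(s,wood); g=ray(s,np.stack(np.meshgrid(np.arange(640),np.arange(480)),-1).reshape(-1,2),h).reshape(480,640,2)
    m[np.hypot(*(g-np.array(seed)).transpose(2,0,1))>rad*r]=0
    cs,_=cv2.findContours(m,cv2.RETR_EXTERNAL,cv2.CHAIN_APPROX_NONE)
    if not cs: return None
    P=ray(s,max(cs,key=cv2.contourArea)[:,0],h); c=np.array(seed,float); o=(-s["R"].T@s["t"])[:2]
    for _ in range(6):
        d=c-o; d/=np.linalg.norm(d)+1e-9
        Q=P[((P-c)@d>0.15*r)]
        f=least_squares(lambda p:np.hypot(*(Q-p).T)-r,c,loss="soft_l1",f_scale=.001); c=f.x
    e=np.hypot(*(Q-c).T)-r
    return c.round(4),"dr",round(e.mean(),4),"rms",round(e.std(),4),len(Q)
OBJ=dict(big=(.058,.034,0),mid=(.05,.0305,0),small=(.044,.027,0),lid=(.013,.024,1),stand=(.016,.044,1))
E
python3 - <<'E'
from h import *
S=dict(big=(.426,-.26),mid=(.43,-.424),small=(.549,-.354),lid=(.533,-.148),stand=(.432,-.058))
for n in ["wrist","top"]:
    s=np.load(f"pics/{n}1.npy",allow_pickle=True).item()
    for k,(h,r,w) in OBJ.items(): print(n,k,rim(s,S[k],h,r,w))
E
```

```text
wrist big (array([ 0.4311, -0.2596]), 'dr', np.float64(-0.0003), 'rms', np.float64(0.0007), 77)
wrist mid (array([ 0.4322, -0.4199]), 'dr', np.float64(-0.0003), 'rms', np.float64(0.0007), 69)
wrist small (array([ 0.5492, -0.351 ]), 'dr', np.float64(-0.0003), 'rms', np.float64(0.0007), 68)
wrist lid (array([ 0.5393, -0.1491]), 'dr', np.float64(-0.0002), 'rms', np.float64(0.0005), 55)
wrist stand (array([ 0.4359, -0.0598]), 'dr', np.float64(-0.0002), 'rms', np.float64(0.0006), 91)
top big (array([ 0.426, -0.26 ]), 'dr', np.float64(nan), 'rms', np.float64(nan), 0)
top mid (array([ 0.4264, -0.4188]), 'dr', np.float64(-0.0029), 'rms', np.float64(0.006), 43)
top small None
top lid (array([ 0.5354, -0.1466]), 'dr', np.float64(-0.0003), 'rms', np.float64(0.0009), 28)
top stand (array([ 0.4321, -0.0586]), 'dr', np.float64(-0.0002), 'rms', np.float64(0.0008), 55)h.py:38: RuntimeWarning: Mean of empty slice.
  return c.round(4),"dr",round(e.mean(),4),"rms",round(e.std(),4),len(Q)
  ret = ret.dtype.type(ret / rcount)
  ret = _var(a, axis=axis, dtype=dtype, out=out, ddof=ddof,
  arrmean = um.true_divide(arrmean, div, out=arrmean,
  ret = ret.dtype.type(ret / rcount)
```

The wrist fits are clean, with residuals under 1 mm. The two cameras differ by about 4 mm in x, so I'll place things relative to one another in the wrist view. Next I move over the big pot.

```bash
python3 -m crank '[[0,[0.008,-0.008,0.02],[0,0,0]],[0,[0.0085,-0.0088,0.03],[0,0,0]],[0,[0,0,0.03],[0,0,0]],[0,[0,0,0],[0,0,0]],[0,[0,0,0],[0,0,0]]]'
python3 - <<'E'
from bench import robot, vision
from h import *
s=vision.snapshot("wrist"); o=robot.get_obs(); print(o["tool_pos"],o["ee_rot"])
for k,g in dict(big=(.431,-.26),stand=(.436,-.06)).items():
    h,r,w=OBJ[k]; print(k,rim(s,g,h,r,w))
E
```

```text
time: 1.9
tool_pos: [0.4286, -0.2599, 0.1674]
ee_rot: [-3.141, 0.001, -0.002]
wrist_force: [0.7, 0.2, 0.4]
width: 0.0939
finger_force: 0.0
[ 0.42944917 -0.26029415  0.16887325] [ 3.14038386e+00 -1.17582813e-03 -1.72452076e-03]
big (array([ 0.4311, -0.2593]), 'dr', np.float64(-0.0003), 'rms', np.float64(0.0007), 94)
stand (array([ 0.4364, -0.0593]), 'dr', np.float64(-0.0002), 'rms', np.float64(0.0005), 111)
```

```bash
python3 -m crank '[[0,[0,0,0.04],[0,0,0]],[0,[0,0,0.04],[0,0,0]],[0,[0,0,0.035],[0,0,0]],[0,[0,0,0.02],[0,0,0]],[0,[0,0,0.011],[0,0,0]],[0,[0,0,0],[0,0,0]]]'
python3 -m crank '[[1,[0,0,0],[0,0,0]],[1,[0,0,0],[0,0,0]],[1,[0,0,0],[0,0,0]],[1,[0,0,0],[0,0,0]],[1,[0,0,0],[0,0,0]],[1,[0,0,0],[0,0,0]],[1,[0,0,0],[0,0,0]],[1,[0,0,0],[0,0,0]]]'
```

```text
time: 2.55
tool_pos: [0.4296, -0.2594, 0.0218]
ee_rot: [3.142, 0.0, -0.001]
wrist_force: [-0.2, -0.4, -0.1]
width: 0.0942
finger_force: 0.0
time: 3.35
tool_pos: [0.4304, -0.2592, 0.0229]
ee_rot: [3.14, -0.002, 0.0]
wrist_force: [-1.4, 0.7, 5.3]
width: 0.0678
finger_force: 29.5
```

```bash
python3 -m crank '[[1,[0,0,-0.02],[0,0,0]],[1,[0,0,-0.03],[0,0,0]],[1,[0,0,-0.03],[0,0,0]],[1,[0,-0.03,0],[0,0,0]],[1,[0.001,-0.035,0],[0,0,0]],[1,[0.001,-0.035,0],[0,0,0]],[1,[0.001,-0.035,0],[0,0,0]],[1,[0.001,-0.035,0],[0,0,0]]]'
python3 -m crank '[[1,[0.001,-0.02,0],[0,0,0]],[1,[0,-0.01,0],[0,0,0]],[1,[0,0,0],[0,0,0]],[1,[0,0,0],[0,0,0]],[1,[0,0,0],[0,0,0]]]'
python3 - <<'E'
from bench import robot, vision
from h import *
s=vision.snapshot("wrist"); o=robot.get_obs(); t=o["tool_pos"]; print(t,o["ee_rot"],o["width"])
cv2.imwrite("pics/w2.png",s["color"][:,:,::-1])
print(rim(s,t[:2],t[2]-.022+.058,.034),rim(s,(.436,-.06),.016,.044,1))
E
```

```text
time: 4.15
tool_pos: [0.4325, -0.0874, 0.1003]
ee_rot: [-3.141, 0.002, -0.0]
wrist_force: [-0.2, -0.0, -3.3]
width: 0.0678
finger_force: 29.5
time: 4.65
tool_pos: [0.4346, -0.0599, 0.1014]
ee_rot: [3.141, 0.0, -0.001]
wrist_force: [-0.0, -0.1, -3.3]
width: 0.0676
finger_force: 29.5
[ 0.43457853 -0.05987536  0.10142828] [ 3.14116126e+00  3.43581900e-04 -1.51960638e-03] 0.06768959358405721
(array([ 0.4466, -0.06  ]), 'dr', np.float64(0.0008), 'rms', np.float64(0.0038), 214) (array([ 0.4009, -0.0527]), 'dr', np.float64(nan), 'rms', np.float64(nan), 0)h.py:38: RuntimeWarning: Mean of empty slice.
  return c.round(4),"dr",round(e.mean(),4),"rms",round(e.std(),4),len(Q)
  ret = ret.dtype.type(ret / rcount)
  ret = _var(a, axis=axis, dtype=dtype, out=out, ddof=ddof,
  arrmean = um.true_divide(arrmean, div, out=arrmean,
  ret = ret.dtype.type(ret / rcount)
```

View pics/w2.png

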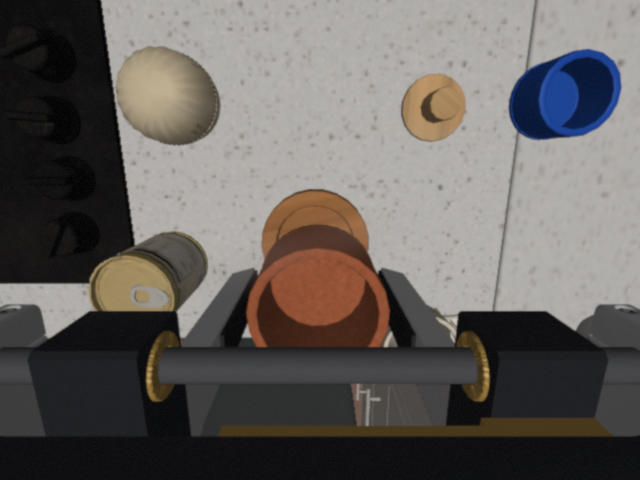

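```bash
python3 - <<'E'
from bench import robot, vision
from h import *
s=vision.snapshot("wrist"); t=robot.get_obs()["tool_pos"]; print(t)
m=mask(s)|mask(s,True); m[:,:200]=0;m[:,400:]=0
def edges(row): 
    c=np.where(m[row]>0)[0]; return c.min(),c.max()
for row in (222,228,234): print("stand",row,edges(row),ray(s,[(e,row) for e in edges(row)],.016).mean(0))
for row in (300,306,312): print("pot",row,edges(row),ray(s,[(e,row) for e in edges(row)],t[2]+.036).mean(0))
for x in(.431,.434,.437):
  a=np.linspace(0,6.283,400); p=np.array([proj(s,[x+.034*np.cos(b),t[1]+.034*np.sin(b),t[2]+.036]) for b in a]); print(x,p[:,1].min(),p[p[:,0].argmin()],p[p[:,0].argmax()])
c=np.where(m[:,318])[0]; print(c.min(),[int(i) for i in s["color"][215:275:2,318,0]])
# stand far edge fit
P=np.array([(u,np.where(m[:240,u])[0].min()) for u in range(275,360,3)]); Q=ray(s,P,.016)
print("stand",least_squares(lambda p:np.hypot(*(Q-p).T)-.044,[.436,-.06]).x)
E
```

```text
[ 0.4346045  -0.05980964  0.10149873]
stand 222 (np.int64(266), np.int64(363)) [ 0.45392138 -0.05762418]
stand 228 (np.int64(264), np.int64(365)) [ 0.44901516 -0.05760413]
stand 234 (np.int64(262), np.int64(367)) [ 0.44406486 -0.05758391]
pot 300 (np.int64(247), np.int64(388)) [ 0.4416731  -0.05995128]
pot 306 (np.int64(246), np.int64(389)) [ 0.43867852 -0.05994559]
pot 312 (np.int64(245), np.int64(390)) [ 0.43565536 -0.05993984]
0.431 251.2370589287796 [244.3824174  317.34264954] [390.09615671 318.13185001]
0.434 244.69254192524974 [244.02538848 311.43934285] [390.4259732  311.17970645]
0.437 238.08272615592887 [243.66497751 305.48011547] [390.75902875 305.21823154]
190 [141, 143, 140, 139, 128, 81, 79, 79, 81, 79, 81, 82, 83, 80, 82, 85, 96, 141, 150, 149, 148, 144, 140, 136, 140, 143, 144, 145, 146, 144]
stand [ 0.4351718  -0.05755007]
```

```bash
python3 -m crank '[[1,[0.0013,-0.0016,0.02],[0,0,0]],[1,[0,0,0.025],[0,0,0]],[1,[0,0,0.008],[0,0,0]],[1,[0,0,0.004],[0,0,0]],[1,[0,0,0],[0,0,0]],[1,[0,0,0.004],[0,0,0]],[1,[0,0,0.003],[0,0,0]],[1,[0,0,0],[0,0,0]]]'
python3 -m crank '[[1,[0,0,0.002],[0,0,0]],[1,[0,0,0.002],[0,0,0]],[1,[0,0,0.001],[0,0,0]],[1,[0,0,0],[0,0,0]]]'
```

```text
time: 5.55
tool_pos: [0.4359, -0.0573, 0.0377]
ee_rot: [3.141, -0.0, 0.0]
wrist_force: [0.2, -0.3, -2.5]
width: 0.0678
finger_force: 29.5
time: 5.95
tool_pos: [0.4359, -0.0572, 0.0325]
ee_rot: [3.141, -0.0, 0.0]
wrist_force: [0.5, -0.0, -4.0]
width: 0.0678
finger_force: 29.5
```

```bash
python3 -m crank '[[1,[0,0,0.001],[0,0,0]],[1,[0,0,0.001],[0,0,0]],[1,[0,0,0.0005],[0,0,0]],[1,[0,0,0.0005],[0,0,0]],[1,[0,0,0],[0,0,0]]]'
```

```text
time: 6.45
tool_pos: [0.436, -0.0573, 0.0309]
ee_rot: [3.141, -0.0, 0.0]
wrist_force: [-3.2, 1.1, 5.7]
width: 0.0676
finger_force: 29.4
```

```bash
python3 -m crank '[[0,[0,0,0],[0,0,0]],[0,[0,0,0],[0,0,0]],[0,[0,0,0],[0,0,0]],[0,[0,0,0],[0,0,0]],[0,[0,0,0],[0,0,0]],[0,[0,0,0],[0,0,0]]]'
python3 -m crank '[[0,[0,0,-0.03],[0,0,0]],[0,[0,0,-0.04],[0,0,0]],[0,[0,0,-0.04],[0,0,0]],[0,[0,0,-0.03],[0,0,0]],[0,[0,0,0],[0,0,0]],[0,[0,0,0],[0,0,0]]]'
python3 - <<'E'
from bench import robot, vision
from h import *
s=vision.snapshot("wrist"); o=robot.get_obs(); t=o["tool_pos"]; print(t,o["ee_rot"])
cv2.imwrite("pics/w3.png",s["color"][:,:,::-1])
print(rim(s,(.435,-.0575),.066,.034),rim(s,(.435,-.0575),.016,.044,1,1.2))
E
```

```text
time: 7.05
tool_pos: [0.4359, -0.0573, 0.0295]
ee_rot: [3.141, 0.0, 0.0]
wrist_force: [0.4, -0.2, 0.3]
width: 0.0938
finger_force: 0.0
time: 7.65
tool_pos: [0.4361, -0.0573, 0.1698]
ee_rot: [3.141, -0.001, 0.0]
wrist_force: [0.1, -0.4, 0.1]
width: 0.0939
finger_force: 0.0
[ 0.43534158 -0.05712839  0.16842996] [-3.14125243e+00  1.63924155e-03  1.82546792e-05]
(array([ 0.4363, -0.0574]), 'dr', np.float64(-0.0003), 'rms', np.float64(0.0007), 96) (array([ 0.4429, -0.0577]), 'dr', np.float64(-0.0009), 'rms', np.float64(0.0022), 56)
```

View pics/w3.png

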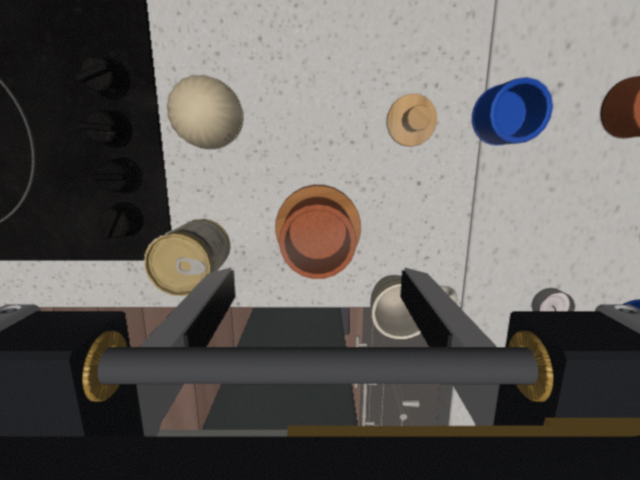

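The big pot is seated at rim (318,240), concentric with the stand. Now the middle pot.

```bash
python3 -m crank '[[0,[-0.001,0.03,0],[0,0,0]],[0,[-0.001,0.045,0],[0,0,0]],[0,[-0.001,0.045,0],[0,0,0]],[0,[-0.001,0.045,0],[0,0,0]],[0,[0,0.045,0],[0,0,0]],[0,[0,0.045,0],[0,0,0]],[0,[0,0.045,0],[0,0,0]],[0,[0,0.03,0],[0,0,0]]]'
python3 -m crank '[[0,[0,0.02,0],[0,0,0]],[0,[0,0.0126,0],[0,0,0]],[0,[0,0,0],[0,0,0]],[0,[0,0,0],[0,0,0]],[0,[0,0,0],[0,0,0]]]'
python3 - <<'E'
from bench import robot, vision
from h import *
s=vision.snapshot("wrist"); o=robot.get_obs(); t=o["tool_pos"]; print(t,o["ee_rot"])
print(rim(s,(.432,-.42),.05,.0305),rim(s,(.549,-.351),.044,.027))
E
```

```text
time: 8.5
tool_pos: [0.4303, -0.3892, 0.1662]
ee_rot: [-3.138, 0.004, -0.002]
wrist_force: [-0.1, 0.8, 0.4]
width: 0.0935
finger_force: 0.0
time: 9.0
tool_pos: [0.4321, -0.4186, 0.1695]
ee_rot: [-3.141, 0.0, 0.001]
wrist_force: [0.1, -0.6, -0.1]
width: 0.0937
finger_force: 0.0
[ 0.43221181 -0.41865354  0.16974199] [-3.14140354e+00 -8.83023638e-05  1.45891202e-03]
(array([ 0.434 , -0.4224]), 'dr', np.float64(-0.0004), 'rms', np.float64(0.0008), 82) (array([ 0.55  , -0.3547]), 'dr', np.float64(-0.0002), 'rms', np.float64(0.0006), 86)
```

```bash
python3 -m crank '[[0,[0.0012,0.0038,0.035],[0,0,0]],[0,[0,0,0.04],[0,0,0]],[0,[0,0,0.04],[0,0,0]],[0,[0,0,0.02],[0,0,0]],[0,[0,0,0.0125],[0,0,0]],[0,[0,0,0],[0,0,0]]]'
python3 -m crank '[[1,[0,0,0],[0,0,0]],[1,[0,0,0],[0,0,0]],[1,[0,0,0],[0,0,0]],[1,[0,0,0],[0,0,0]],[1,[0,0,0],[0,0,0]],[1,[0,0,0],[0,0,0]],[1,[0,0,0],[0,0,0]],[1,[0,0,0],[0,0,0]]]'
```

```text
time: 9.65
tool_pos: [0.4326, -0.4221, 0.0205]
ee_rot: [-3.139, 0.002, 0.001]
wrist_force: [0.2, -0.5, -0.5]
width: 0.0942
finger_force: 0.0
time: 10.45
tool_pos: [0.4335, -0.4237, 0.0232]
ee_rot: [3.141, -0.001, 0.0]
wrist_force: [-0.0, 2.2, 5.0]
width: 0.0615
finger_force: 30.0
```

```bash
python3 -m crank '[[1,[0,0,-0.02],[0,0,0]],[1,[0,0,-0.04],[0,0,0]],[1,[0,0,-0.04],[0,0,0]],[1,[0,-0.015,-0.03],[0,0,0]],[1,[0,-0.035,0],[0,0,0]],[1,[0,-0.04,0],[0,0,0]],[1,[0.001,-0.04,0],[0,0,0]],[1,[0.001,-0.04,0],[0,0,0]]]'
python3 -m crank '[[1,[0,-0.04,0],[0,0,0]],[1,[0,-0.04,0],[0,0,0]],[1,[0,-0.04,0],[0,0,0]],[1,[0,-0.03,0],[0,0,0]],[1,[0,-0.025,0],[0,0,0]],[1,[0,-0.015,0],[0,0,0]],[1,[0,0,0],[0,0,0]],[1,[0,0,0],[0,0,0]]]'
python3 - <<'E'
from bench import robot, vision
from h import *
o=robot.get_obs(); print(o["tool_pos"])
s=vision.snapshot("wrist"); t=(o["tool_pos"]+robot.get_obs()["tool_pos"])/2; print(t,o["ee_rot"])
np.save("pics/w4.npy",s,allow_pickle=True); cv2.imwrite("pics/w4.png",s["color"][:,:,::-1])
E
```

```text
time: 11.25
tool_pos: [0.4343, -0.2522, 0.1506]
ee_rot: [-3.141, 0.002, -0.001]
wrist_force: [0.5, 0.1, -2.1]
width: 0.0614
finger_force: 30.0
time: 12.05
tool_pos: [0.4348, -0.064, 0.1513]
ee_rot: [3.141, 0.001, 0.001]
wrist_force: [-0.5, -0.2, -2.4]
width: 0.0611
finger_force: 30.0
[ 0.43476511 -0.06404444  0.15128005]
[ 0.43480924 -0.06422125  0.15135432] [3.14073914e+00 1.23056721e-03 5.10291714e-04]
```

View pics/w4.png

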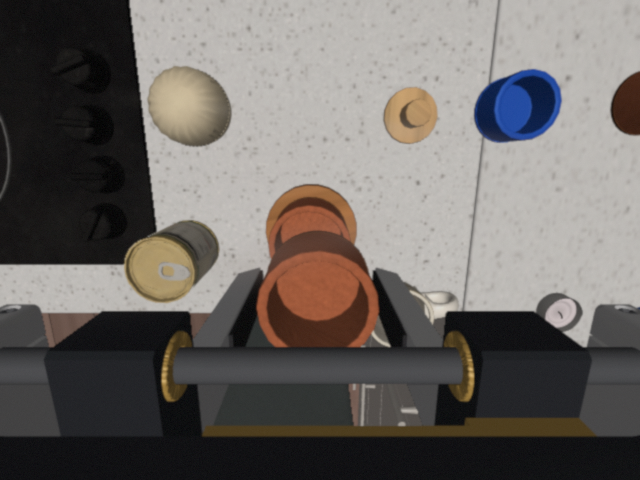

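```bash
cat >> h.py <<'E'
def held(s,t,h,r,ro,rows,cols):
    "held pot: rim at h, radius r; y from edge columns; brightness profile on the middle column with candidate x rows"
    m=mask(s)
    for row in rows:
        c=np.where(m[row,cols[0]:cols[1]]>0)[0]+cols[0]; print("row",row,c.min(),c.max(),"mid",ray(s,[((c.min()+c.max())/2,row)],h).round(4))
    u=int(round((c.min()+c.max())/2)); print("col",u,"from row",ro,s["color"][ro:ro+40,u,0].tolist())
    for x in np.arange(-.004,.0061,.002)+t[0]: print(x.round(4),"outer rim row",round(proj(s,[x+r,t[1],h])[1],1),"inner",round(proj(s,[x+r-.0055,t[1],h])[1],1))
E
python3 - <<'E'
from h import *
s=np.load("pics/w4.npy",allow_pickle=True).item(); t=[.4348,-.0642,.1513]
held(s,t,t[2]-.022+.05,.0305,230,(296,302,308),(235,400))
print(rim(s,(.436,-.0575),.066,.034))
E
```

```text
row 296 257 378 mid [[ 0.4403 -0.0641]]
row 302 256 379 mid [[ 0.4372 -0.0641]]
row 308 255 379 mid [[ 0.434  -0.0638]]
col 317 from row 230 [121, 88, 85, 88, 87, 86, 86, 87, 89, 90, 89, 89, 91, 91, 90, 91, 92, 93, 91, 91, 101, 127, 152, 159, 158, 159, 159, 160, 158, 155, 153, 155, 157, 158, 157, 159, 158, 159, 160, 160]
0.4308 outer rim row 254.4 inner 265.6
0.4328 outer rim row 250.3 inner 261.6
0.4348 outer rim row 246.2 inner 257.5
0.4368 outer rim row 242.1 inner 253.4
0.4388 outer rim row 237.9 inner 249.3
0.4408 outer rim row 233.7 inner 245.2
(array([ 0.4139, -0.0567]), 'dr', np.float64(0.0022), 'rms', np.float64(0.0038), 115)
```

```bash
python3 - <<'E'
import cv2
i=cv2.imread("pics/w4.png")[170:360,230:410]; cv2.imwrite("pics/c4.png",cv2.convertScaleAbs(cv2.resize(i,None,fx=3.1,fy=3.1,interpolation=cv2.INTER_CUBIC),alpha=1.4))
E
```

```text
(no output)
```

View pics/c4.png

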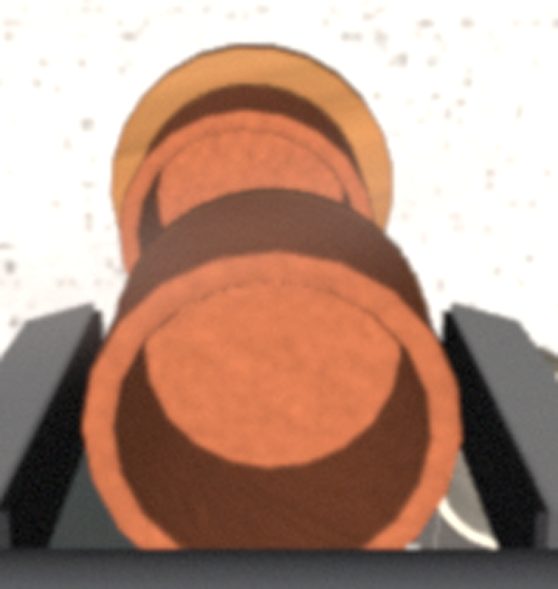

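```bash
python3 - <<'E'
from h import *
s=np.load("pics/w4.npy",allow_pickle=True).item()
print(s["color"][195:222,310,0].tolist())
for v in (205,205.5,206): print(ray(s,[(310,v)],.066)-[.034,0])
for v,u in ((211.5,310),(212.5,310)): print("inner",ray(s,[(u,v)],.066)-[.0285,0])
for v in (250.5,251): print("held",ray(s,[(317,v)],.1793)-[.0305,0])
E
```

```text
[152, 137, 96, 77, 76, 76, 73, 74, 73, 79, 109, 148, 162, 163, 163, 160, 152, 152, 158, 161, 160, 159, 156, 153, 149, 149, 152]
[[ 0.43371187 -0.05825765]]
[[ 0.433315   -0.05825553]]
[[ 0.43291784 -0.05825342]]
inner [[ 0.43402969 -0.05823002]]
inner [[ 0.43322801 -0.05822575]]
held [[ 0.43272516 -0.06384984]]
held [[ 0.43248208 -0.06384979]]
```

```bash
python3 -m crank '[[1,[0.0006,-0.0063,0.02],[0,0,0]],[1,[0,0,0.025],[0,0,0]],[1,[0,0,0.01],[0,0,0]],[1,[0,0,0.004],[0,0,0]],[1,[0,0,0.003],[0,0,0]],[1,[0,0,0.003],[0,0,0]],[1,[0,0,0.002],[0,0,0]],[1,[0,0,0],[0,0,0]]]'
python3 -m crank '[[1,[0,0,0.001],[0,0,0]],[1,[0,0,0.001],[0,0,0]],[1,[0,0,0],[0,0,0]]]'
```

```text
time: 12.9
tool_pos: [0.4359, -0.0575, 0.0854]
ee_rot: [3.141, -0.001, 0.0]
wrist_force: [-0.4, -1.0, -2.5]
width: 0.0615
finger_force: 30.0
time: 13.2
tool_pos: [0.4357, -0.0573, 0.0831]
ee_rot: [3.142, -0.0, 0.0]
wrist_force: [-0.2, -0.7, -3.1]
width: 0.0617
finger_force: 30.0
```

```bash
python3 -m crank '[[1,[0,0,0.001],[0,0,0]],[1,[0,0,0.001],[0,0,0]],[1,[0,0,0.0005],[0,0,0]],[1,[0,0,0],[0,0,0]]]'
python3 -m crank '[[1,[0,0,0.0005],[0,0,0]],[1,[0,0,0.0005],[0,0,0]],[1,[0,0,0],[0,0,0]]]'
```

```text
time: 13.6
tool_pos: [0.4358, -0.0573, 0.0811]
ee_rot: [3.142, -0.0, 0.0]
wrist_force: [-1.8, 1.3, 0.5]
width: 0.0613
finger_force: 30.0
time: 13.9
tool_pos: [0.4359, -0.0574, 0.0811]
ee_rot: [3.141, -0.001, 0.0]
wrist_force: [-3.6, 0.9, 6.2]
width: 0.0614
finger_force: 30.0
```

Contact at the seated height; release and look.

```bash
python3 -m crank '[[0,[0,0,0],[0,0,0]],[0,[0,0,0],[0,0,0]],[0,[0,0,0],[0,0,0]],[0,[0,0,0],[0,0,0]],[0,[0,0,0],[0,0,0]],[0,[0,0,0],[0,0,0]]]'
python3 -m crank '[[0,[0,0,-0.03],[0,0,0]],[0,[0,0,-0.04],[0,0,0]],[0,[0,0,-0.04],[0,0,0]],[0,[0,0,-0.03],[0,0,0]],[0,[0,0,0],[0,0,0]],[0,[0,0,0],[0,0,0]]]'
python3 - <<'E'
from bench import robot, vision
from h import *
s=vision.snapshot("wrist"); o=robot.get_obs(); t=o["tool_pos"]; print(t,o["ee_rot"])
cv2.imwrite("pics/w5.png",s["color"][:,:,::-1])
print("mid",rim(s,(.436,-.0575),.108,.0305,False,1.3))
E
```

```text
time: 14.5
tool_pos: [0.4357, -0.0574, 0.0795]
ee_rot: [3.142, 0.0, 0.0]
wrist_force: [0.3, 0.0, -0.4]
width: 0.0937
finger_force: 0.0
time: 15.1
tool_pos: [0.436, -0.0574, 0.2198]
ee_rot: [3.141, -0.001, 0.0]
wrist_force: [0.3, -0.4, -0.8]
width: 0.094
finger_force: 0.0
[ 0.43523933 -0.05723287  0.21839989] [-3.14123946e+00  1.65577894e-03  3.85013644e-05]
mid (array([ 0.436 , -0.0574]), 'dr', np.float64(-0.0003), 'rms', np.float64(0.0008), 84)
```

View pics/w5.png

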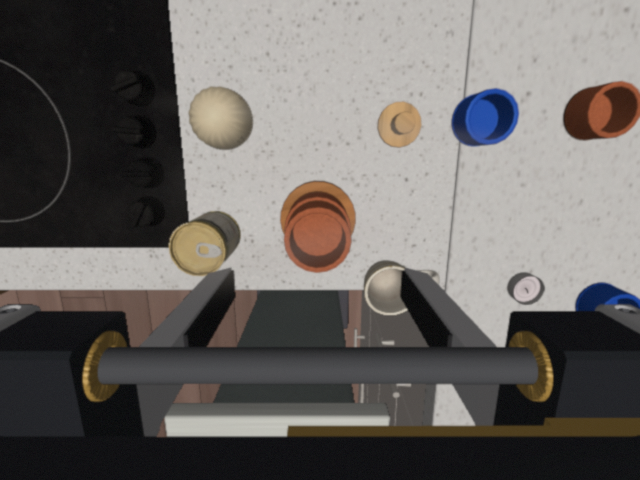

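The middle pot is concentric at (318,240). On to the small pot, the terracotta one at (611,110).

```bash
python3 -m crank '[[0,[0.01,0.025,0],[0,0,0]],[0,[0.014,0.037,0],[0,0,0]],[0,[0.014,0.037,0],[0,0,0]],[0,[0.014,0.037,0],[0,0,0]],[0,[0.014,0.037,0.01],[0,0,0]],[0,[0.014,0.037,0.01],[0,0,0]],[0,[0.014,0.037,0.015],[0,0,0]],[0,[0.012,0.03,0.015],[0,0,0]]]'
python3 -m crank '[[0,[0.007,0.0205,0],[0,0,0]],[0,[0,0,0],[0,0,0]],[0,[0,0,0],[0,0,0]],[0,[0,0,0],[0,0,0]]]'
python3 - <<'E'
from bench import robot, vision
from h import *
s=vision.snapshot("wrist"); o=robot.get_obs(); t=o["tool_pos"]; print(t,o["ee_rot"])
print(rim(s,(.549,-.353),.044,.027))
E
```

```text
time: 15.95
tool_pos: [0.541, -0.3357, 0.1659]
ee_rot: [-3.139, 0.004, -0.001]
wrist_force: [0.3, 0.0, 0.2]
width: 0.0938
finger_force: 0.0
time: 16.35
tool_pos: [0.5485, -0.3536, 0.1694]
ee_rot: [-3.141, 0.001, 0.001]
wrist_force: [-0.0, 0.3, 0.6]
width: 0.0942
finger_force: 0.0
[ 0.5486319  -0.35354822  0.16993443] [-3.14142289e+00 -1.29921288e-04  1.21626260e-03]
(array([ 0.5543, -0.3528]), 'dr', np.float64(-0.0003), 'rms', np.float64(0.0008), 71)
```

```bash
python3 -m crank '[[0,[0.005,-0.0007,0.035],[0,0,0]],[0,[0,0,0.025],[0,0,0]],[0,[0,0,0],[0,0,0]],[0,[0,0,0],[0,0,0]]]'
python3 - <<'E'
from bench import robot, vision
from h import *
s=vision.snapshot("wrist"); o=robot.get_obs(); t=o["tool_pos"]; print(t,o["ee_rot"])
print(rim(s,(.552,-.353),.044,.027))
cv2.imwrite("pics/w6.png",s["color"][:,:,::-1])
E
```

```text
time: 16.8
tool_pos: [0.5537, -0.3533, 0.1102]
ee_rot: [3.142, -0.0, 0.001]
wrist_force: [-0.1, 1.0, 0.3]
width: 0.0939
finger_force: 0.0
[ 0.55439898 -0.35402035  0.1116827 ] [ 3.13989596e+00 -2.23927291e-03  7.59655627e-04]
(array([ 0.5535, -0.3529]), 'dr', np.float64(-0.0003), 'rms', np.float64(0.0006), 86)
```

View pics/w6.png

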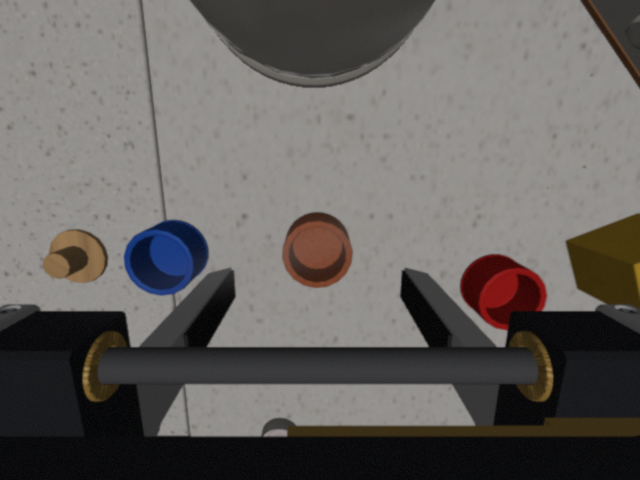

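The small pot is centred at (317,250). Before lowering I'll check clearance to the kettle (top of the picture).

```bash
python3 - <<'E'
from bench import vision
from h import *
for n in("scene","wrist"):
    s=vision.snapshot(n); W=world(s); m=(W[...,2]>.06)&(W[...,2]<.4)&(abs(W[...,1]+.353)<.11)&(W[...,0]>.58)
    P=W[m]; print(n,len(P),np.percentile(P[:,0],[.5,2,5,20]) if len(P) else "", np.percentile(P[:,2],[5,95]) if len(P) else "")
    if n=="wrist": print("cam",-s["R"].T@s["t"])
E
```

```text
scene 6131 [0.58117569 0.58448136 0.67891541 0.70745736] [0.07331893 0.37126027]
wrist 43402 [0.5800777  0.58029434 0.58073721 0.58258283] [0.08393503 0.2342459 ]
cam [ 0.62631531 -0.3540649   0.2921926 ]
```

```bash
python3 -m crank '[[0,[0,-0.0005,0.03],[0,0,0]],[0,[0,0,0.035],[0,0,0]],[0,[0,0,0.02],[0,0,0]],[0,[0,0,0.0095],[0,0,0]],[0,[0,0,0],[0,0,0]],[0,[0,0,0],[0,0,0]]]'
python3 -m crank '[[1,[0,0,0],[0,0,0]],[1,[0,0,0],[0,0,0]],[1,[0,0,0],[0,0,0]],[1,[0,0,0],[0,0,0]],[1,[0,0,0],[0,0,0]],[1,[0,0,0],[0,0,0]],[1,[0,0,0],[0,0,0]],[1,[0,0,0],[0,0,0]]]'
```

```text
time: 17.55
tool_pos: [0.5549, -0.3546, 0.0172]
ee_rot: [3.139, -0.003, 0.0]
wrist_force: [0.3, -0.3, 1.0]
width: 0.0942
finger_force: 0.0
time: 18.35
tool_pos: [0.5538, -0.3536, 0.0152]
ee_rot: [-3.141, -0.0, 0.0]
wrist_force: [-0.8, 0.3, 1.0]
width: 0.0538
finger_force: 30.0
```

```bash
python3 -m crank '[[1,[0,0,-0.02],[0,0,0]],[1,[0,0,-0.035],[0,0,0]],[1,[0,0,-0.035],[0,0,0]],[1,[0,0,-0.035],[0,0,0]],[1,[0,0,-0.03],[0,0,0]],[1,[0,0,-0.015],[0,0,0]],[1,[0,0,0],[0,0,0]]]'
python3 -m crank '[[1,[-0.01,-0.025,0],[0,0,0]],[1,[-0.0145,-0.037,0],[0,0,0]],[1,[-0.0145,-0.037,0],[0,0,0]],[1,[-0.0145,-0.037,0],[0,0,0]],[1,[-0.0145,-0.037,0],[0,0,0]],[1,[-0.0145,-0.037,0],[0,0,0]],[1,[-0.0145,-0.037,0],[0,0,0]],[1,[-0.013,-0.029,0],[0,0,0]]]'
python3 -m crank '[[1,[-0.0075,-0.0202,0],[0,0,0]],[1,[0,0,0],[0,0,0]],[1,[0,0,0],[0,0,0]],[1,[0,0,0],[0,0,0]]]'
python3 - <<'E'
from bench import robot, vision
from h import *
a=robot.get_obs()["tool_pos"]
s=vision.snapshot("wrist"); t=(a+robot.get_obs()["tool_pos"])/2; print(a,t)
np.save("pics/w7.npy",s,allow_pickle=True)
i=s["color"][160:360,230:410,::-1]; cv2.imwrite("pics/c7.png",cv2.convertScaleAbs(cv2.resize(i,None,fx=3,fy=3,interpolation=cv2.INTER_CUBIC),alpha=1.4))
held(s,t,t[2]-.0155+.044,.027,220,(290,296,302),(235,400))
E
```

```text
time: 19.05
tool_pos: [0.5547, -0.3545, 0.1878]
ee_rot: [3.138, -0.004, 0.0]
wrist_force: [0.5, -0.0, -0.4]
width: 0.0538
finger_force: 30.0
time: 19.85
tool_pos: [0.4415, -0.0755, 0.1822]
ee_rot: [-3.14, 0.005, 0.001]
wrist_force: [-1.0, 0.2, -1.4]
width: 0.0537
finger_force: 30.0
time: 20.25
tool_pos: [0.4361, -0.0582, 0.1839]
ee_rot: [3.141, 0.002, -0.001]
wrist_force: [0.5, -0.8, -0.4]
width: 0.0537
finger_force: 30.0
[ 0.43609388 -0.05816465  0.1839182 ] [ 0.43616595 -0.05822947  0.18403398]
row 290 266 369 mid [[ 0.445  -0.0583]]
row 296 264 370 mid [[ 0.4419 -0.058 ]]
row 302 262 372 mid [[ 0.4388 -0.058 ]]
col 317 from row 220 [156, 164, 167, 167, 167, 167, 166, 168, 165, 168, 170, 169, 169, 169, 169, 173, 170, 168, 165, 153, 119, 93, 96, 97, 97, 97, 97, 97, 96, 97, 97, 97, 96, 95, 95, 93, 90, 93, 94, 98]
0.4322 outer rim row 261.9 inner 273.0
0.4342 outer rim row 257.9 inner 269.0
0.4362 outer rim row 253.8 inner 265.0
0.4382 outer rim row 249.6 inner 260.9
0.4402 outer rim row 245.5 inner 256.8
0.4422 outer rim row 241.3 inner 252.7
```

View pics/c7.png

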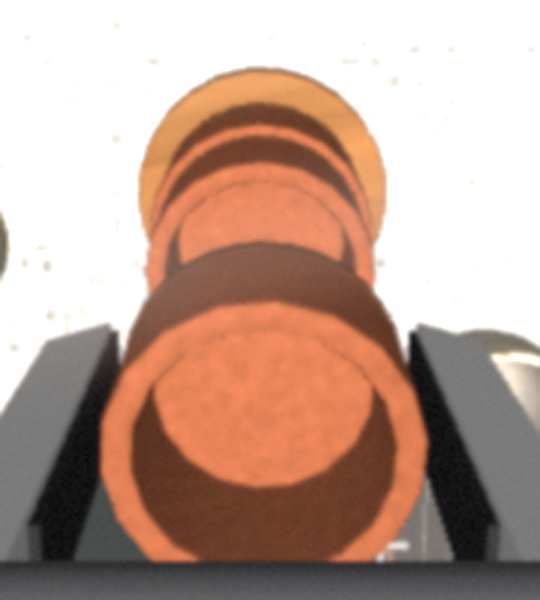

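```bash
python3 - <<'E'
from h import *
s=np.load("pics/w7.npy",allow_pickle=True).item()
def edge(u,a,b):
    c=cv2.GaussianBlur(s["color"][:,:,0].astype(np.float32),(5,1),0)[a:b,u]; i=np.argmax(np.diff(c)); return a+i+.5
v=np.mean([edge(u,206,222) for u in range(314,321)]); w=np.mean([edge(u,250,270) for u in range(314,321)])
print(v,ray(s,[(317,v)],.108)-[.0305,0],w,ray(s,[(317,w)],.184-.0155+.044)-[.027,0])
m=mask(s); 
for row in (228,232,236):
    c=np.where(m[row,250:390])[0]+250; print(row,c.min(),c.max(),ray(s,[((c.min()+c.max())/2,row)],.108))
E
```

```text
213.78571428571428 [[ 0.43311786 -0.05790248]] 260.5 [[ 0.43286186 -0.05803916]]
228 277 356 [[ 0.45247907 -0.05749808]]
232 278 355 [[ 0.44930144 -0.05749195]]
236 279 354 [[ 0.44610462 -0.05748578]]
```

```bash
python3 -m crank '[[1,[0.0003,-0.0006,0.02],[0,0,0]],[1,[0,0,0.025],[0,0,0]],[1,[0,0,0.008],[0,0,0]],[1,[0,0,0.004],[0,0,0]],[1,[0,0,0.003],[0,0,0]],[1,[0,0,0.002],[0,0,0]],[1,[0,0,0.001],[0,0,0]],[1,[0,0,0],[0,0,0]]]'
python3 -m crank '[[1,[0,0,0.001],[0,0,0]],[1,[0,0,0.001],[0,0,0]],[1,[0,0,0.001],[0,0,0]],[1,[0,0,0],[0,0,0]]]'
```

```text
time: 21.1
tool_pos: [0.4369, -0.0569, 0.1227]
ee_rot: [3.141, -0.001, 0.0]
wrist_force: [0.4, -1.1, -2.4]
width: 0.0535
finger_force: 30.0
time: 21.5
tool_pos: [0.4364, -0.0568, 0.1189]
ee_rot: [3.142, 0.0, 0.0]
wrist_force: [-0.2, 0.1, -1.3]
width: 0.054
finger_force: 30.0
```

```bash
python3 -m crank '[[1,[0,0,0.001],[0,0,0]],[1,[0,0,0.001],[0,0,0]],[1,[0,0,0],[0,0,0]]]'
python3 -m crank '[[1,[0,0,0.0005],[0,0,0]],[1,[0,0,0.0005],[0,0,0]],[1,[0,0,0],[0,0,0]]]'
```

```text
time: 21.8
tool_pos: [0.4364, -0.0568, 0.1169]
ee_rot: [-3.142, 0.0, -0.0]
wrist_force: [0.1, 0.1, -1.6]
width: 0.0536
finger_force: 30.0
time: 22.1
tool_pos: [0.4365, -0.0569, 0.116]
ee_rot: [3.142, 0.0, 0.0]
wrist_force: [0.9, 0.4, -1.0]
width: 0.0534
finger_force: 30.0
```

```bash
python3 -m crank '[[1,[0,0,0.0005],[0,0,0]],[1,[0,0,0],[0,0,0]]]'
python3 -m crank '[[1,[0,0,0.0005],[0,0,0]],[1,[0,0,0],[0,0,0]]]'
```

```text
time: 22.3
tool_pos: [0.4365, -0.0569, 0.1155]
ee_rot: [3.142, 0.0, 0.0]
wrist_force: [-0.6, 0.2, -1.6]
width: 0.0538
finger_force: 30.0
time: 22.5
tool_pos: [0.4366, -0.0569, 0.1152]
ee_rot: [3.141, -0.0, 0.0]
wrist_force: [0.9, 0.4, -1.7]
width: 0.0539
finger_force: 30.0
```

```bash
python3 -m crank '[[1,[0,0,0.0005],[0,0,0]],[1,[0,0,0.0005],[0,0,0]],[1,[0,0,0],[0,0,0]]]'
```

```text
time: 22.8
tool_pos: [0.4368, -0.0569, 0.1151]
ee_rot: [3.141, -0.001, 0.0]
wrist_force: [-1.7, 0.6, 5.3]
width: 0.0537
finger_force: 30.0
```

```bash
python3 -m crank '[[0,[0,0,0],[0,0,0]],[0,[0,0,0],[0,0,0]],[0,[0,0,0],[0,0,0]],[0,[0,0,0],[0,0,0]],[0,[0,0,0],[0,0,0]],[0,[0,0,0],[0,0,0]]]'
python3 -m crank '[[0,[0,0,-0.03],[0,0,0]],[0,[0,0,-0.04],[0,0,0]],[0,[0,0,-0.04],[0,0,0]],[0,[0,0,-0.03],[0,0,0]],[0,[0,0,0],[0,0,0]],[0,[0,0,0],[0,0,0]]]'
python3 - <<'E'
from bench import robot, vision
from h import *
s=vision.snapshot("wrist"); o=robot.get_obs(); t=o["tool_pos"]; print(t,o["ee_rot"])
cv2.imwrite("pics/w8.png",s["color"][:,:,::-1])
print("small",rim(s,(.436,-.0575),.144,.027,False,1.2))
print("lid",rim(s,(.537,-.149),.013,.024,True))
E
```

```text
time: 23.4
tool_pos: [0.4365, -0.0569, 0.114]
ee_rot: [3.142, 0.0, 0.0]
wrist_force: [0.5, -0.1, 0.1]
width: 0.0935
finger_force: 0.0
time: 24.0
tool_pos: [0.4368, -0.0569, 0.2544]
ee_rot: [3.141, -0.001, 0.0]
wrist_force: [-0.3, 0.1, 0.1]
width: 0.094
finger_force: 0.0
[ 0.43614227 -0.05676735  0.25306064] [-3.14131757e+00  1.44689063e-03 -7.00458808e-06]
small (array([ 0.4364, -0.0569]), 'dr', np.float64(-0.0003), 'rms', np.float64(0.0008), 75)
lid (array([ 0.5388, -0.1443]), 'dr', np.float64(-0.0002), 'rms', np.float64(0.0006), 53)
```

View pics/w8.png

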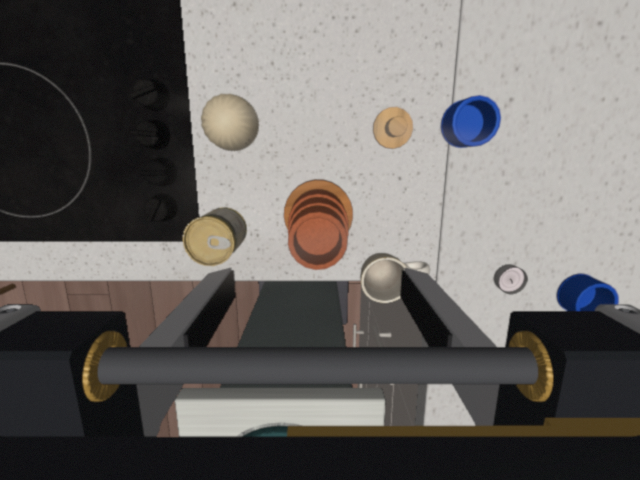

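```bash
python3 -m crank '[[0.5,[0.01,0.01,0],[0,0,0]],[0.5,[0.025,0.022,0],[0,0,0]],[0.5,[0.03,0.025,0],[0,0,0]],[0.5,[0.025,0.02,0.03],[0,0,0]],[0.5,[0.013,0.013,0.04],[0,0,0]],[0.5,[0,0,0.04],[0,0,0]],[0.5,[0,0,0],[0,0,0]],[0.5,[0,0,0],[0,0,0]]]'
python3 - <<'E'
from bench import robot, vision
from h import *
s=vision.snapshot("wrist"); o=robot.get_obs(); t=o["tool_pos"]; print(t,o["width"])
cv2.imwrite("pics/w9.png",s["color"][:,:,::-1])
print("lid",rim(s,(.537,-.147),.013,.024,True))
E
```

```text
time: 24.85
tool_pos: [0.5388, -0.1469, 0.1426]
ee_rot: [-3.14, 0.004, -0.0]
wrist_force: [-0.5, -0.4, 0.9]
width: 0.0471
finger_force: 0.0
[ 0.54011835 -0.14724617  0.14514806] 0.04705242831399441
lid (array([ 0.5423, -0.1469]), 'dr', np.float64(-0.0002), 'rms', np.float64(0.0006), 64)
```

View pics/w9.png

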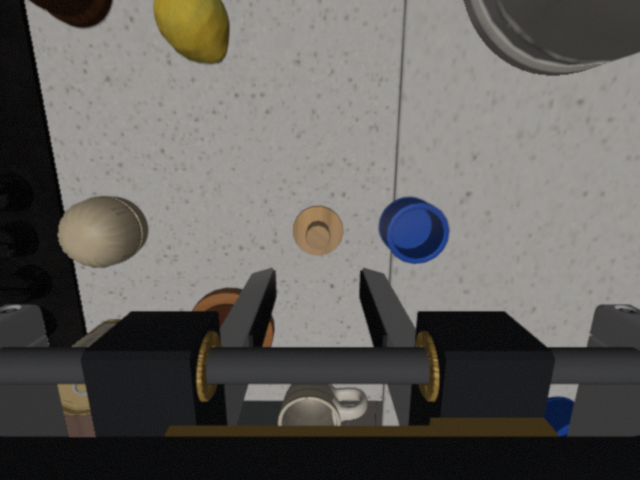

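```bash
python3 -m crank '[[0.5,[0.002,0,0.03],[0,0,0]],[0.5,[0,0,0.035],[0,0,0]],[0.5,[0,0,0.03],[0,0,0]],[0.5,[0,0,0.02],[0,0,0]],[0.5,[0,0,0.008],[0,0,0]],[0.5,[0,0,0],[0,0,0]],[0.5,[0,0,0],[0,0,0]]]'
python3 - <<'E'
from bench import robot, vision
from h import *
a=robot.get_obs()["tool_pos"]; s=vision.snapshot("wrist"); o=robot.get_obs(); t=o["tool_pos"]; print(a,t,o["wrist_force"])
print("lid",rim(s,(.54,-.147),.013,.024,True,1.2))
E
```

```text
time: 25.6
tool_pos: [0.5434, -0.1475, 0.0239]
ee_rot: [3.14, -0.005, 0.0]
wrist_force: [0.4, -0.4, 1.2]
width: 0.0467
finger_force: 0.0
[ 0.54343699 -0.14751435  0.02388967] [ 0.54342912 -0.14752047  0.02389302] [ 0.4947071  -0.60816211  0.14000537]
lid (array([ 0.5414, -0.1468]), 'dr', np.float64(-0.0001), 'rms', np.float64(0.0004), 96)
```

```bash
python3 -m crank '[[0.5,[-0.001,0,0.004],[0,0,0]],[0.5,[0,0,0],[0,0,0]],[0.5,[0,0,0],[0,0,0]]]'
python3 -m crank '[[1,[0,0,0],[0,0,0]],[1,[0,0,0],[0,0,0]],[1,[0,0,0],[0,0,0]],[1,[0,0,0],[0,0,0]],[1,[0,0,0],[0,0,0]],[1,[0,0,0],[0,0,0]],[1,[0,0,0],[0,0,0]]]'
```

```text
time: 25.95
tool_pos: [0.5406, -0.1469, 0.0174]
ee_rot: [3.141, -0.0, 0.0]
wrist_force: [0.3, 0.5, -0.2]
width: 0.0468
finger_force: 0.0
time: 26.65
tool_pos: [0.5405, -0.1468, 0.0171]
ee_rot: [3.142, 0.0, 0.0]
wrist_force: [-0.6, -0.5, -0.4]
width: 0.0215
finger_force: 30.0
```

```bash
python3 -m crank '[[1,[0,0,-0.02],[0,0,0]],[1,[0,0,-0.035],[0,0,0]],[1,[0,0,-0.04],[0,0,0]],[1,[0,0,-0.04],[0,0,0]],[1,[0,0,-0.04],[0,0,0]],[1,[0,0,-0.025],[0,0,0]],[1,[0,0,0],[0,0,0]]]'
python3 -m crank '[[1,[-0.02,-0.015,0],[0,0,0]],[1,[-0.025,-0.022,0],[0,0,0]],[1,[-0.025,-0.022,0],[0,0,0]],[1,[-0.02,-0.018,0],[0,0,0]],[1,[-0.014,-0.0129,0],[0,0,0]],[1,[0,0,0],[0,0,0]],[1,[0,0,0],[0,0,0]],[1,[0,0,0],[0,0,0]]]'
python3 - <<'E'
from bench import robot, vision
from h import *
a=robot.get_obs()["tool_pos"]; s=vision.snapshot("wrist"); t=(a+robot.get_obs()["tool_pos"])/2; print(a,t)
np.save("pics/w10.npy",s,allow_pickle=True)
i=s["color"][160:360,210:430,::-1]; cv2.imwrite("pics/c10.png",cv2.convertScaleAbs(cv2.resize(i,None,fx=3,fy=3,interpolation=cv2.INTER_CUBIC),alpha=1.4))
E
```

```text
time: 27.35
tool_pos: [0.5426, -0.1476, 0.2222]
ee_rot: [3.138, -0.009, 0.0]
wrist_force: [-0.0, -0.3, 0.0]
width: 0.0216
finger_force: 30.0
time: 28.15
tool_pos: [0.4367, -0.0574, 0.216]
ee_rot: [-3.142, 0.001, -0.0]
wrist_force: [0.1, -0.1, -0.5]
width: 0.0214
finger_force: 30.0
[ 0.43672988 -0.05742944  0.21602922] [ 0.4367889  -0.05746324  0.21611837]
```

View pics/c10.png

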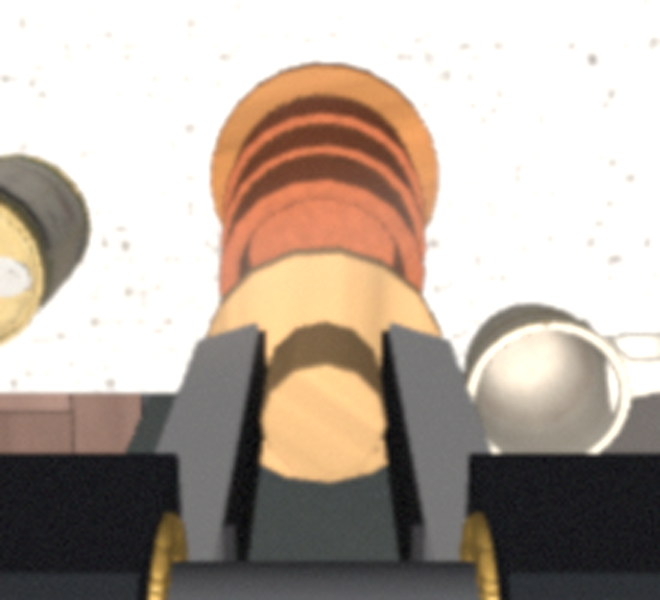

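```bash
python3 - <<'E'
from h import *
s=np.load("pics/w10.npy",allow_pickle=True).item()
g=cv2.GaussianBlur(s["color"][:,:,0].astype(np.float32),(5,1),0); b=s["color"][:,:,2].astype(np.float32)
e=lambda im,u,a,z:a+np.argmax(np.diff(im[a:z,u]))+.5
v=np.mean([e(g,u,213,228) for u in range(313,323)]); w=np.mean([e(b,u,236,252) for u in range(313,323)])
print(v,ray(s,[(318,v)],.144)-[.027,0],w,ray(s,[(318,w)],.216-.0171+.013)-[.024,0])
k=cv2.inRange(cv2.cvtColor(s["color"],cv2.COLOR_RGB2HSV),(12,40,60),(26,255,255))
for row in (258,262,266):
    c=np.where(k[row,270:370])[0]+270; print("lid",row,c.min(),c.max(),ray(s,[((c.min()+c.max())/2,row)],.212))
m=mask(s)
for row in (232,236,240):
    c=np.where(m[row,270:370])[0]+270; print("pot",row,c.min(),c.max(),ray(s,[((c.min()+c.max())/2,row)],.144))
E
```

```text
219.7 [[ 0.4334368  -0.05788769]] 244.5 [[ 0.43539063 -0.05779595]]
lid 258 285 350 [[ 0.45146144 -0.05750768]]
lid 262 283 352 [[ 0.44907224 -0.05750569]]
lid 266 281 354 [[ 0.4466683  -0.05750369]]
pot 232 284 351 [[ 0.45087566 -0.05750102]]
pot 236 285 350 [[ 0.44772806 -0.0574984 ]]
pot 240 285 350 [[ 0.44456142 -0.05749577]]
```

```bash
python3 -m crank '[[1,[-0.0015,0,0.02],[0,0,0]],[1,[0,0,0.02],[0,0,0]],[1,[0,0,0.008],[0,0,0]],[1,[0,0,0.004],[0,0,0]],[1,[0,0,0.003],[0,0,0]],[1,[0,0,0.002],[0,0,0]],[1,[0,0,0],[0,0,0]],[1,[0,0,0],[0,0,0]]]'
python3 -m crank '[[1,[0,0,0.001],[0,0,0]],[1,[0,0,0.001],[0,0,0]],[1,[0,0,0],[0,0,0]]]'
python3 -m crank '[[1,[0,0,0.0005],[0,0,0]],[1,[0,0,0.0005],[0,0,0]],[1,[0,0,0],[0,0,0]]]'
```

```text
time: 29.0
tool_pos: [0.4354, -0.057, 0.1607]
ee_rot: [3.141, -0.001, 0.0]
wrist_force: [-0.3, -0.6, -0.1]
width: 0.0215
finger_force: 30.0
time: 29.3
tool_pos: [0.4349, -0.0569, 0.158]
ee_rot: [3.142, 0.0, 0.0]
wrist_force: [-0.1, 0.8, -0.3]
width: 0.0211
finger_force: 30.0
time: 29.6
tool_pos: [0.435, -0.0569, 0.157]
ee_rot: [3.142, 0.0, -0.0]
wrist_force: [0.3, -0.1, 0.0]
width: 0.0212
finger_force: 30.0
```

In the mouth and no contact yet; continue.

```bash
python3 -m crank '[[1,[0,0,0.001],[0,0,0]],[1,[0,0,0.0005],[0,0,0]],[1,[0,0,0],[0,0,0]]]'
python3 -m crank '[[1,[0,0,0.0005],[0,0,0]],[1,[0,0,0],[0,0,0]]]'
python3 -m crank '[[1,[0,0,0.0005],[0,0,0]],[1,[0,0,0],[0,0,0]]]'
```

```text
time: 29.9
tool_pos: [0.4349, -0.0569, 0.1555]
ee_rot: [3.142, 0.0, 0.0]
wrist_force: [0.0, 0.5, -1.5]
width: 0.0211
finger_force: 30.0
time: 30.1
tool_pos: [0.435, -0.057, 0.155]
ee_rot: [3.142, 0.0, 0.0]
wrist_force: [0.7, 0.3, 0.1]
width: 0.0209
finger_force: 30.0
time: 30.3
tool_pos: [0.435, -0.057, 0.1546]
ee_rot: [3.142, 0.0, 0.0]
wrist_force: [0.2, 0.1, -0.2]
width: 0.0211
finger_force: 30.0
```

```bash
python3 -m crank '[[1,[0,0,0.0005],[0,0,0]],[1,[0,0,0],[0,0,0]]]'
python3 -m crank '[[1,[0,0,0.0005],[0,0,0]],[1,[0,0,0],[0,0,0]]]'
```

```text
time: 30.5
tool_pos: [0.435, -0.057, 0.1541]
ee_rot: [3.141, -0.0, 0.0]
wrist_force: [0.2, 0.6, -0.7]
width: 0.0217
finger_force: 30.0
time: 30.7
tool_pos: [0.4351, -0.057, 0.154]
ee_rot: [3.141, -0.0, 0.0]
wrist_force: [-0.1, 0.4, 0.9]
width: 0.021
finger_force: 30.0
```

```bash
python3 -m crank '[[1,[0,0,0.0005],[0,0,0]],[1,[0,0,0],[0,0,0]]]'
python3 -m crank '[[0.5,[0,0,0],[0,0,0]],[0.5,[0,0,0],[0,0,0]],[0.5,[0,0,0],[0,0,0]],[0.5,[0,0,0],[0,0,0]],[0.5,[0,0,0],[0,0,0]],[0.5,[0,0,0],[0,0,0]]]'
python3 -m crank '[[0.5,[0,0,-0.03],[0,0,0]],[0.5,[0,0,-0.04],[0,0,0]],[0.5,[0,0,-0.04],[0,0,0]],[0.5,[0,0,-0.03],[0,0,0]],[0.5,[0,0,0],[0,0,0]],[0.5,[0,0,0],[0,0,0]]]'
python3 - <<'E'
from bench import robot, vision
from h import *
s=vision.snapshot("wrist"); q=vision.snapshot("scene")
a=s["color"][130:330,160:480,::-1]; b=q["color"][200:340,210:380,::-1]
a=cv2.resize(a,(640,400)); b=cv2.resize(b,None,fx=1.4,fy=1.4) ; b=cv2.resize(q["color"][140:340,200:400,::-1],(200,200))
im=np.zeros((600,640,3),np.uint8); im[:400]=a; im[400:,:200]=b; im[400:,200:400]=cv2.resize(q["color"][220:320,260:360,::-1],(200,200)); cv2.imwrite("pics/w11.png",im)
print("lid",rim(s,(.436,-.057),.15,.024,True,1.25),robot.get_obs()["tool_pos"],robot.get_obs()["wrist_force"])
E
```

```text
time: 30.9
tool_pos: [0.4352, -0.057, 0.154]
ee_rot: [3.141, -0.001, 0.0]
wrist_force: [-0.8, 0.1, 5.7]
width: 0.0213
finger_force: 30.0
time: 31.5
tool_pos: [0.435, -0.057, 0.153]
ee_rot: [3.142, 0.0, 0.0]
wrist_force: [0.2, -0.3, 0.8]
width: 0.0469
finger_force: 0.0
time: 32.1
tool_pos: [0.4352, -0.057, 0.2933]
ee_rot: [3.141, -0.001, 0.0]
wrist_force: [0.1, 1.0, -0.9]
width: 0.0472
finger_force: 0.0
lid (array([ 0.435 , -0.0569]), 'dr', np.float64(-0.0001), 'rms', np.float64(0.0004), 62) [ 0.43436819 -0.0568015   0.29118042] [ 0.51734706  0.87562606 -0.46149019]
```

View pics/w11.png

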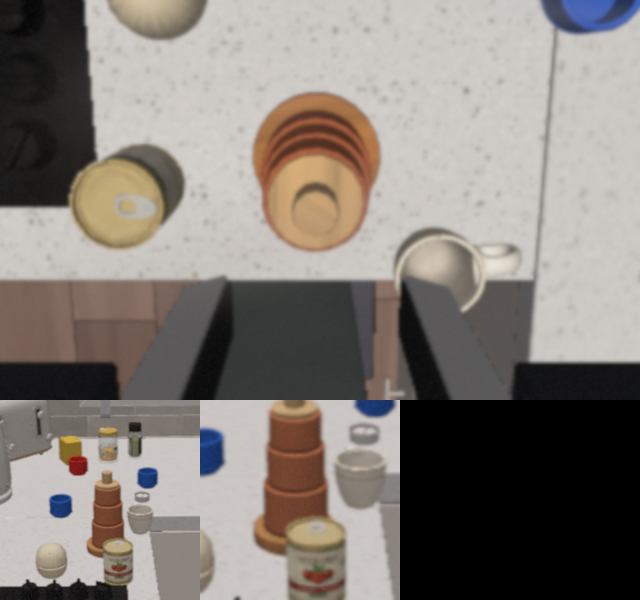

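The tower stands complete and upright. The lid is flush on the small pot and within about 2 mm of its axis, the bystanders haven't moved, and the arm is clear.

```bash
python3 -c "
from bench import robot
print(robot.close_job())"
```

```text
the job is handed in; nothing more can be done
None
```

I built the tower on the stand (big pot, middle pot, small pot, then the lid), each set down and let go in turn, left the timer, tin, cup and tea light where they stood, and handed the job in at about 32 s; the hand-in returned no verdict.

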